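# Lift the banded letters off the rack, weigh them and print the label

## Robot

A 7-joint arm with a two-finger parallel gripper is mounted at the origin on a cart in front of the work surface, level with it; the furniture and walls round the work are solid. World frame = base frame: x ahead of the robot, y to its left, z up, the work surface at z = 0. Lengths are in m, angles in rad, forces in N, time in s.
With the tool pointing down it reaches from about 0.425 to 0.95 m from the base axis. Payload 4.7 kg.
Tool frame: the origin (TCP) lies at the very end of the fingers, on their centre line; the grasp point (between the pads) lies 19 mm behind it (arm.tcp_to_grasp is the distance from the TCP to the grasp point, in m); z points along the fingers, y is the line along which they close (so a half turn about z gives the same grasp; the last joint's range is limited). The gripper opens to 85 mm and grips with 20 to 120 N. Pads are 22 mm wide; open, the fingers measure 114 mm over their backs; the gripper's body (76 mm by 85 mm) begins 54 mm behind the grasp point. The pads swing forward as they close: fully open they stand 13 mm farther back than shut.
Start: joints at [1.292, 0.469, -0.049, 1.532, 0.024, 1.141, -0.082], TCP at [0.167, -0.654, 0.231] pointing down, gripper open.
Joint ranges: [-2.59, 2.59], [-0.33, 1.99], [-1.39, 1.29], [0.1, 2.45], [-1.04, 4.18], [0.21, 1.99], [-2.66, 2.66]. Speed limits (rad/s): [2.57, 2.57, 3.14, 3.14, 3.14, 3.14, 3.14].

## Interface

Orientations are given as a unit quaternion [x, y, z, w].
In Python, from cell import arm, imaging, order gives the robot as it stands.
- The arm moves only by the tool apply_moves, never from a script. Its argument "moves" is a list of rows, each an object with "delta_pos": the shift along the world's x, y, z scaled (see below), a list of three; "yaw": the turn about the world's z scaled (see below); "fingers": the opening, from 0 (shut) to 1 (fully open). In form: [{"delta_pos": [tx, ty, tz], "yaw": yaw, "fingers": fingers}, ...]. A call has 1 to 20 rows; each row shifts and turns the commanded pose from where the row before left it; what a row does not reach is not made up. The controller multiplies each number of a shift by 200 mm and each number of a turn by 0.12 rad. A row lasts 1/8 s, in which the tool goes at most 62.5 mm and 10.7 degrees, less where a joint would pass 70% of its speed; a pose out of reach is approached as far as the arm can. A call with a number of a shift or a turn outside -1 to 1 is refused whole. A call with a gripper value outside its range is refused whole. The fingers move at their own pace and stop on an object; "squeeze" is the grip in N (left out, the last holds). Time passes only in rows, so rows that do not move let the fingers close. It gives the time, the measured TCP pose, the force, the opening and the grip force at its end, in the units of the state.
- arm.get_obs(): the state, without advancing time (a new reading comes with each control period).
- imaging.get_image(name): name is "scene" or "top" or "wrist"; returns a dict with "img" (480x640x3 uint8, red, green, blue), "depth" (480x640 float32, m along the optical axis (not along the pixel's ray), 0 where there is no reading), "mtx" (3x3 intrinsics, pixels), "k1" (the pictures are not rectified: a ray, as slopes to the right and down, at radius r is drawn at 1 + k1 r^2 times it, then the intrinsics apply), "position" and "orientation" of the camera in the world; the wrist camera has in their place "hand_eye" (4x4, takes a point from camera to tool coordinates, whose origin is the TCP and whose axes are the flange's). Camera axes: x right, y up, looking along -z (the intrinsics and any distortion apply to the point x, -y, -z); pixel columns grow to the right and rows downward; lengths in m; the calibration is good to about 2 mm. A picture is of the moment at which its call begins: read the wrist's pose just before it.
- order.job_done(): hands the job in; it is judged then, once.
The state is a dict: "t": time; "qpos": joint angles; "qvel": joint speeds; "tau": joint torques, N m; "position": TCP position; "tool_rot": TCP orientation; "wrist_force": force on the tool from outside, world axes, zero at the start; "wrist_torque": the same for the moment, N m; "opening": finger opening in m; "grasp_force": force on a finger pad.
Only numpy, scipy, OpenCV 4.12 (cv2) and the standard library are available. Lean on these libraries where they do the work, as an engineer would, in place of code of your own. Each camera call takes 0.05 s, during which the arm holds its last target. There are 200 camera calls.

## Task

Slide the flat-bladed lifter under the banded letters on the rack, carry them on its blade and set them down centred and square on the two raised strips of the parcel scale, then draw the lifter out and lay it flat on the table. Then press the label printer's trigger gently to its halfway stop, pause there a good second, press it fully down and let it go. Leave the other things where they are.

Things in the scene. Friction and masses are not known exactly. Their poses are not given: they have to be found in the camera images.
- lifter: Loose spatula, 0.22 kg, flat on the table. Origin: centre of the blade's underside; +x to the blade's free edge, z up. Steel blade 130 (x) x 80 x 3 mm, rear edge with a lip 10 mm high. Behind it a tang 40 mm wide at blade level, to x = -114; on the tang a thin neck and an upright black grip, 46 (x) x 18 (y) mm, 50 to 102 mm above the underside, gripped across the 18 mm.
- lifter_grip (a point): Point in the middle of the lifter's black grip, 90 mm behind the origin and 80 mm above the blade's underside; axes as the lifter's.
- letter_bundle: Flat bundle of letters in a rubber band, 0.10 to 0.17 kg, 121 (x) x 237 (y) x 18 mm (solid 114 x 237 x 16), too wide to grip. Origin: centre of its underside, z up. It lies on the rack, its long side (y) across both runners, overhanging each by about 23 mm; its x is the rack's x within 0.05 rad.
- rack: Fixed dark steel rack at the left, 120 (x) x 200 (y) mm, origin: centre of underside. Base 6 mm thick; two runners along x at y = +-85 mm, 20 mm wide, tops 32 mm up. The 150 mm wide space between them, under the letters, is open at -x, where the lifter enters toward +x; stop tabs 54 mm high only at the runners' +x ends. Its +x points to world +y (within 0.15 rad).
- scale: Fixed grey parcel scale, 126 (x) x 200 (y) mm, plus a 20 mm high read-out strip on the robot's side (to y = +132). Origin: centre of underside. Steel platter 29 mm up; on it two rubber strips along x at y = +-83 mm, 18 wide, 112 long, tops 52 mm up, 148 mm free between. The lifter leaves between them toward -x; the table is free there. Its +x points to world +y (within 0.15 rad).
- scale_top (a point): Centre of the place for the letters: 52 mm above the table, level with the tops of the scale's two strips, midway between them; axes as the scale's.
- printer: Fixed grey label printer at the back of the table, 80 (x) x 90 (y) x 60 mm. Origin: centre of its underside; front with the paper slot faces -x. On top, 6 mm in front of the centre, a round black trigger cap, 40 mm across.
- trigger_top (a point): Centre of the trigger cap's top, 85.5 mm above the table when released; it moves straight down. The first 6 mm (cap) take 2 N rising to 4 N and end at the halfway stop; going beyond takes 10 N, and the next 6 mm (core) end fully down at 12.4 N. Springs back when let go.
- trigger_cap (a joint): First stage of the trigger, m: 0 released, 0.006 at the halfway stop (cap pressed into its core).
- trigger_core (a joint): Second stage of the trigger, m: 0 until more than 10 N is applied, 0.006 when the trigger is fully down.
- glue_bottle: Bystander: blue-green glue bottle, 44 mm thick, 128 mm tall, upright at the left. Origin: centre of its underside.
- stapler: Bystander: red and black stapler, 36 x 150 x 53 mm, at the left. Origin: centre of its underside.
- rubber_stamp: Bystander: wooden hand stamp, 27 x 62 x 75 mm, upright near the front edge between the rack and the scale. Origin: centre of its underside.
- moistener: Bystander: green moistener bottle with a white cap, 33 mm thick, 95 mm tall, upright at the right rear. Origin: centre of its underside.

How it is judged:
On the way, in this order (a step that is already met when the one before it is completed fails the run):
1. the letters are borne by the lifter's blade, roughly level, at least 30 mm above the rack's runners, untouched by the robot (z of letter_bundle in the frame of rack above 0.062 m and contact force between lifter and letter_bundle above 0.4 N and contact force between each of the arm, the fingers and letter_bundle below 0.1 N and angle between letter_bundle's own z axis and vertical below 0.35 rad), for 0.2 s.
2. the letters lie on the scale's strips, within 20 mm of the centre and 0.2 rad of square, with the lifter clear of them (horizontal distance between letter_bundle and scale_top below 0.02 m and z of letter_bundle in the frame of scale_top between -0.004 and 0.004 m and angle between the x axis of letter_bundle and the x axis of scale, either way round below 0.2 rad and contact force between letter_bundle and scale above 0.4 N and contact force between lifter and letter_bundle below 0.05 N), for 0.2 s.
3. the trigger is held at its halfway stop (first stage more than 4.5 mm in, second stage less than 2 mm) for 0.6 s (value of joint trigger_cap above 0.0045 m and value of joint trigger_core below 0.002 m), for 0.6 s.
4. the trigger is pressed fully down (second stage more than 4.5 mm) (value of joint trigger_core above 0.0045 m), for 0.05 s.
At the end, for the whole second after the job is handed in: The letters lie flat and at rest on the scale's two strips, centre within 20 mm of the strips' middle, square within 0.2 rad, clear of the lifter; the lifter stands flat (within 0.1 rad, underside within 8 mm of the table) and at rest on the table; the trigger is released (horizontal distance between letter_bundle and scale_top below 0.02 m and z of letter_bundle in the frame of scale_top between -0.004 and 0.004 m and angle between the x axis of letter_bundle and the x axis of scale, either way round below 0.2 rad and angle between letter_bundle's own z axis and vertical below 0.05 rad and linear speed of each of letter_bundle, lifter below 0.02 m/s and contact force between lifter and letter_bundle below 0.05 N and height (world z) of lifter below 0.008 m and angle between lifter's own z axis and vertical below 0.1 rad and value of joint each of trigger_cap, trigger_core below 0.0015 m); the robot touches nothing.
It fails at once if the letters fall or are tipped more than 0.5 rad (height (world z) of letter_bundle below 0.015 m or angle between letter_bundle's own z axis and vertical above 0.5 rad).
It fails at once if the trigger is pressed fully down while the letters are not on the scale (value of joint trigger_core above 0.0045 m and horizontal distance between letter_bundle and scale_top above 0.06 m).
It fails at once if a bystander is moved more than 40 mm (distance of any of glue_bottle, stapler, rubber_stamp, moistener from where it was at the start of the episode above 0.04 m).
It also fails if it takes over 72 s, if anything falls off the work surface, if the arm or the gripper's body presses on something with over 40 N, if the wrist force passes 120 N, or if a joint passes its speed limit or range.

## Working session

There is one attempt and no reset: what is moved stays moved. The work goes in short steps, Python scripts to look and compute and a tool call to move; the robot and the scene stay as the last step left them, time stands still between calls to the robot, and variables do not carry over. Pictures are saved under pics/ and viewed, at most 10 in all, crops included, and the job is handed in when it is done.

Besides the shell and the picture viewer there is one more tool, called after "Emit:" as name(argument=value, ...) on one line, values as JSON. apply_moves: Moves the arm, as the interface text tells. Its arguments: {"type":"object","properties":{"moves":{"type":"array"},"squeeze":{"type":"number"}},"required":["moves"]}

```bash
mkdir -p pics; cat > h.py <<'E'
import numpy as np, cv2
from scipy.spatial.transform import Rotation as R
from cell import arm, imaging, order
def grab(name):
    o=arm.get_obs(); d=imaging.get_image(name)
    if 'hand_eye' in d:
        T=np.eye(4);T[:3,:3]=R.from_quat(o['tool_rot']).as_matrix();T[:3,3]=o['position']
        d['T']=T@np.array(d['hand_eye'])
    else:
        T=np.eye(4);T[:3,:3]=R.from_quat(d['orientation']).as_matrix();T[:3,3]=d['position'];d['T']=T
    return d
def slopes(d,uv):
    uv=np.atleast_2d(np.asarray(uv,float));K=np.array(d['mtx']);k=d['k1']
    s=np.c_[(uv[:,0]-K[0,2])/K[0,0],(uv[:,1]-K[1,2])/K[1,1]];p=s.copy()
    for _ in range(20): p=s/(1+k*(p**2).sum(1,keepdims=True))
    return p
def dirs(d,uv):
    p=slopes(d,uv);return np.c_[p[:,0],-p[:,1],-np.ones(len(p))]@d['T'][:3,:3].T
def plane(d,uv,z):
    v=dirs(d,uv);o=d['T'][:3,3];return o+v*((z-o[2])/v[:,2])[:,None]
def cloud(d):
    vv,uu=np.mgrid[0:480,0:640];P=d['T'][:3,3]+dirs(d,np.c_[uu.ravel(),vv.ravel()])*d['depth'].reshape(-1,1)
    return P.reshape(480,640,3)
def save(d,n): cv2.imwrite('pics/'+n,d['img'][:,:,::-1])
E
python3 - <<'E'
from h import *
print({k:np.round(v,3) for k,v in arm.get_obs().items()})
import pickle
for n in('scene','top'):
    d=grab(n);save(d,n+'0.png');pickle.dump(d,open(n+'0.pkl','wb'));print(n,np.round(d['T'],3).tolist(),np.array(d['mtx']).tolist(),d['k1'],(d['depth']>0).mean())
E
```

```text
{'t': np.float64(0.0), 'qpos': array([ 1.292,  0.469, -0.049,  1.534,  0.024,  1.141, -0.082]), 'qvel': array([-0.002, -0.   ,  0.   ,  0.   , -0.001,  0.   , -0.001]), 'tau': array([ 0.0000e+00, -5.1031e+01, -4.7000e-02, -2.3771e+01,  1.1000e-02,
        8.0000e-03,  0.0000e+00]), 'position': array([ 0.167, -0.653,  0.23 ]), 'tool_rot': array([ 0.992,  0.125, -0.   , -0.001]), 'wrist_force': array([ 0.943, -0.17 , -0.265]), 'wrist_torque': array([ 0.034, -0.056, -0.013]), 'grasp_force': np.float64(0.0), 'opening': np.float64(0.085)}
scene [[0.728, 0.527, -0.439, -0.241], [-0.685, 0.572, -0.451, -0.681], [0.013, 0.629, 0.777, 1.48], [0.0, 0.0, 0.0, 1.0]] [[598.6991211670303, 0.0, 322.432027930951], [0.0, 598.6991211670303, 243.88145311656075], [0.0, 0.0, 1.0]] -0.03413807738406248 0.9842057291666667
top [[0.223, 0.929, -0.297, 0.079], [-0.975, 0.214, -0.062, 0.035], [0.005, 0.303, 0.953, 1.546], [0.0, 0.0, 0.0, 1.0]] [[499.97004067242113, 0.0, 321.3223388543565], [0.0, 499.97004067242113, 237.57994199361335], [0.0, 0.0, 1.0]] 0.04904744896206523 0.9960546875
```

View pics/scene0.png

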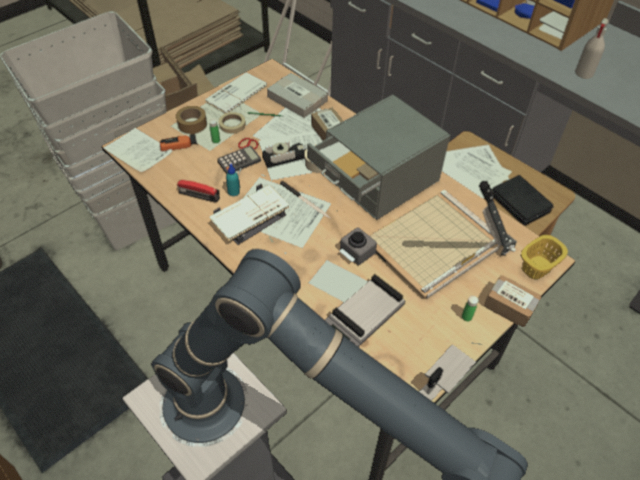

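View pics/top0.png

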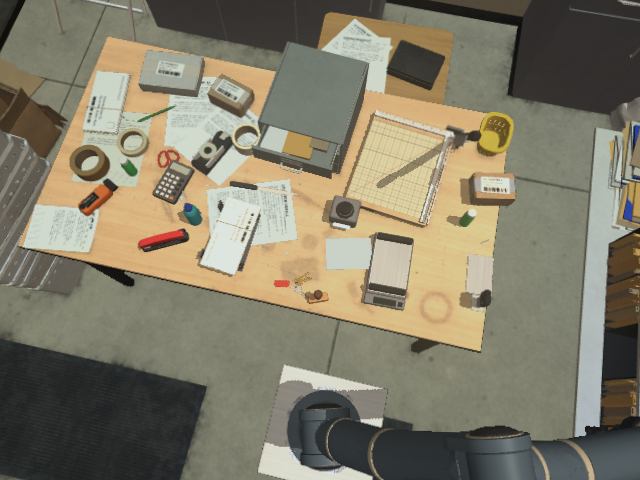

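The scene shows the rack with white letters at top-view (230,236), the scale at (390,270), the printer at (345,210) and the lifter at (480,285) with its black grip at (485,298). I'll measure these next.

```bash
cat > m.py <<'E'
from h import *
import pickle
ims=[]
for n,rois in(('top',[(190,180,280,290),(320,185,425,320),(450,200,510,320)]),('scene',[(195,165,300,255),(320,220,410,350),(410,290,500,395)])):
    d=pickle.load(open(n+'0.pkl','rb'));C=cloud(d)
    for i,(a,b,c,e) in enumerate(rois):
        z=C[b:e,a:c,2];print(n,i,'table z',np.round(np.median(z[abs(z)<.02]),4),np.histogram(z,np.arange(-.01,.14,.01))[0])
        ims.append(cv2.resize(d['img'][b:e,a:c],(266,300),interpolation=cv2.INTER_CUBIC))
    # lifter grip: high, dark
    a,b,c,e=rois[2];P=C[b:e,a:c].reshape(-1,3);I=d['img'][b:e,a:c].reshape(-1,3)
    m=(P[:,2]>.093)&(P[:,2]<.115)&(I.max(1)<90);print('grip',m.sum(),P[m].mean(0),P[m].min(0),P[m].max(0), cv2.minAreaRect((P[m][:,:2]*1000).astype(np.float32)))
    # letters by top z
    a,b,c,e=rois[0];P=C[b:e,a:c].reshape(-1,3);I=d['img'][b:e,a:c].reshape(-1,3)
    m=(P[:,2]>.040)&(P[:,2]<.062);m&=I.min(1)>110;print('letters',m.sum(),np.median(P[m][:,2]),cv2.minAreaRect((P[m][:,:2]*1000).astype(np.float32)))
    a,b,c,e=rois[1];P=C[b:e,a:c].reshape(-1,3);I=d['img'][b:e,a:c].reshape(-1,3)
    m=(P[:,2]>.072)&(P[:,2]<.095);print('cap',m.sum(),np.median(P[m],0),cv2.minEnclosingCircle((P[m][:,:2]*1000).astype(np.float32)))
    m=(P[:,2]>.042)&(P[:,2]<.06)&(I.max(1)<70)&(P[:,1]<0.05);print('strips',m.sum(),np.median(P[m],0),cv2.minAreaRect((P[m][:,:2]*1000).astype(np.float32)))
cv2.imwrite('pics/crops.png',np.vstack([np.hstack(ims[:3]),np.hstack(ims[3:])])[:,:,::-1])
E
python3 m.py
```

```text
top 0 table z -0.0003 [3608 3134  115   47  135 2040  617   14   37   25    7    5    0    0
    0]
top 1 table z -0.0 [4251 3688  557 3387  977  244  545  219   45  107    5    0    0    0
    0]
top 2 table z 0.0004 [2213 2449  117   78   58   55   32   42   33   41  110   52    0    0
    0]
grip 91 [ 0.45997734 -0.3811525   0.10011424] [ 0.44030703 -0.39137866  0.09307833] [ 0.48049346 -0.37201733  0.10912301] ((460.5498962402344, -381.7221984863281), (40.79508590698242, 17.820215225219727), 6.119841575622559)
letters 2549 0.047405536452877595 ((493.0877380371094, 420.5462951660156), (129.42222595214844, 238.0232391357422), 85.1312484741211)
cap 148 [0.64531115 0.0814572  0.08341653] ((513.6010131835938, 83.55166625976562), 154.90997314453125)
strips 92 [ 0.42595654 -0.08727694  0.04827196] ((505.96160888671875, -93.20026397705078), (168.83851623535156, 108.46642303466797), 2.560037851333618)
scene 0 table z -0.0006 [3460 2581  233  115  324 1684  448   31   47   39   15   20   19    1
    0]
scene 1 table z -0.0008 [3459 2041  565 2845  769  381  492  174   51   91    2    0    0    0
    0]
scene 2 table z -0.0013 [4322 2479  140  134   66   63   95  118   45   63  125   41    0    0
    0]
grip 96 [ 0.45787147 -0.38424596  0.09887575] [ 0.43808287 -0.39339825  0.09312727] [ 0.48167541 -0.37590579  0.10833132] ((459.8772888183594, -384.6733093261719), (17.48482322692871, 43.56772232055664), 89.85599517822266)
letters 1900 0.04698895755798649 ((496.8819274902344, 478.158935546875), (255.4561767578125, 238.63702392578125), 84.70252227783203)
cap 132 [0.64488403 0.07899653 0.08184798] ((649.1075439453125, 79.5638198852539), 25.700410842895508)
strips 369 [ 0.43517715 -0.09925574  0.04924815] ((518.9232177734375, -53.504119873046875), (203.86387634277344, 195.9699249267578), 2.639442205429077)
```

View pics/crops.png

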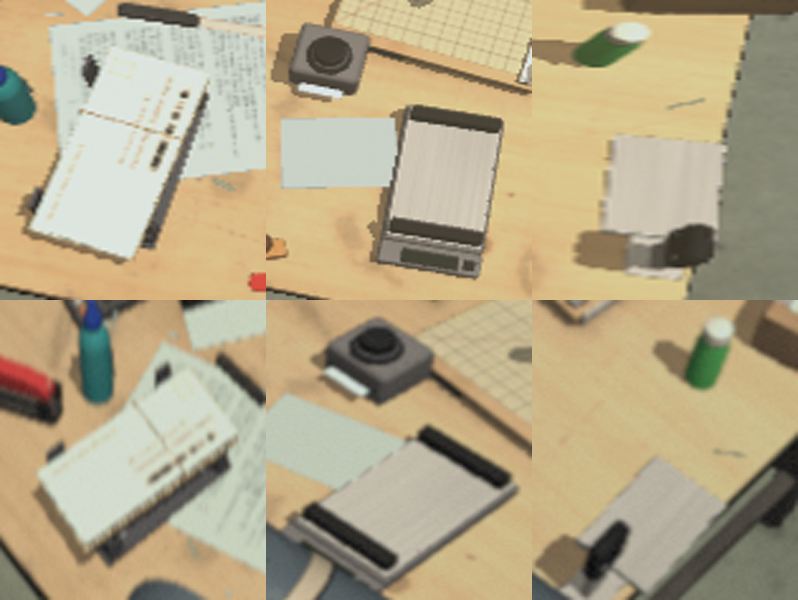

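Left to right, each crop pair shows the rack, the scale and printer, and the lifter. The lifter's blade points away from the robot, with its grip near (0.459,-0.383). I'll move above it to look from close by.

Emit:
apply_moves(moves=[{"delta_pos":[0.2,0.19,0.03],"yaw":-0.3,"fingers":1},{"delta_pos":[0.2,0.19,0.03],"yaw":-0.3,"fingers":1},{"delta_pos":[0.2,0.19,0.03],"yaw":-0.3,"fingers":1},{"delta_pos":[0.2,0.19,0.03],"yaw":-0.3,"fingers":1},{"delta_pos":[0.2,0.19,0.03],"yaw":-0.3,"fingers":1},{"delta_pos":[0.2,0.19,0.03],"yaw":-0.3,"fingers":1},{"delta_pos":[0.2,0.19,0.0],"yaw":-0.25,"fingers":1},{"delta_pos":[0,0,0],"yaw":0,"fingers":1}])

```text
t: 1.1
position: [0.4511, -0.3828, 0.2671]
tool_rot: [1.0, 0.007, 0.001, -0.001]
wrist_force: [0.3, 0.1, -0.7]
opening: 0.0852
grasp_force: 0.0
```

```bash
cat > m2.py <<'E'
from h import *
import pickle
d=grab('wrist');save(d,'w1.png');pickle.dump(d,open('w1.pkl','wb'))
print(np.round(arm.get_obs()['position'],4),np.round(R.from_quat(arm.get_obs()['tool_rot']).as_matrix(),3).tolist(),np.round(d['T'],3).tolist())
C=cloud(d).reshape(-1,3);I=d['img'].reshape(-1,3).astype(int)
m=(C[:,2]>.09)&(C[:,2]<.115)&(I.max(1)<110)
print('grip',m.sum(),np.median(C[m],0),cv2.minAreaRect((C[m][:,:2]*1000).astype(np.float32)))
# scale & letters from fixed views via masks cast on planes
def mask_rect(n,roi,f,z,name):
    d=pickle.load(open(n+'0.pkl','rb'));a,b,c,e=roi
    M=np.zeros((480,640),np.uint8);C=cloud(d);M[b:e,a:c]=f(d['img'].astype(int),C)[b:e,a:c]
    M=cv2.morphologyEx(M,cv2.MORPH_OPEN,np.ones((3,3),np.uint8))
    cs,_=cv2.findContours(M,0,cv2.CHAIN_APPROX_NONE)
    for c in sorted(cs,key=cv2.contourArea)[::-1][:2]:
        if cv2.contourArea(c)<20: continue
        p=plane(d,c[:,0].astype(float),z)[:,:2]
        print(n,name,cv2.contourArea(c),np.round(cv2.minAreaRect((p*1000).astype(np.float32))[0],1),np.round(cv2.minAreaRect((p*1000).astype(np.float32))[1],1),round(cv2.minAreaRect((p*1000).astype(np.float32))[2],2), 'zmed',np.round(np.median(C[cv2.drawContours(np.zeros_like(M),[c],-1,1,-1)>0][:,2]),4))
for n,r in(('top',[(190,180,280,290),(358,225,425,320),(325,190,365,230),(455,245,510,310)]),('scene',[(195,165,300,255),(320,268,410,350),(330,220,385,265),(410,330,490,395)])):
    mask_rect(n,r[0],lambda I,C:(I.min(2)>140)&(C[:,:,2]>.035),.050,'letters')
    mask_rect(n,r[1],lambda I,C:(I.max(2)<75)&(C[:,:,2]>.040),.052,'strips')
    mask_rect(n,r[2],lambda I,C:(I.max(2)<70)&(C[:,:,2]>.070),.0855,'cap')
    mask_rect(n,r[3],lambda I,C:(I.max(2)-I.min(2)<50)&(I.min(2)>110)&(abs(C[:,:,2])<.02),.003,'blade')
E
python3 m2.py
```

```text
[ 0.4485 -0.3858  0.2669] [[1.0, 0.009, -0.0], [0.009, -1.0, 0.001], [-0.0, -0.001, -1.0]] [[0.014, 0.958, 0.287, 0.524], [-1.0, 0.014, 0.003, -0.382], [-0.001, -0.287, 0.958, 0.412], [0.0, 0.0, 0.0, 1.0]]
grip 1268 [ 0.46565443 -0.38237063  0.10319226] ((463.7381896972656, -382.37738037109375), (44.84260559082031, 17.958391189575195), 3.3255615234375)
top letters 2421.0 [490.8 412.2] [114.9 235.7] 84.79 zmed 0.0473
top strips 143.5 [428.7 -96.4] [ 15.8 108.2] 1.94 zmed 0.051
top strips 47.5 [591.5 -59.7] [16.2 43.2] 0.98 zmed 0.0511
top blade 910.5 [ 546.  -376.9] [140.1  80.3] 2.97 zmed 0.0025
scene letters 1902.0 [488.9 410.7] [120.  235.9] 85.16 zmed 0.0468
scene strips 174.0 [ 425.5 -102.5] [ 20.2 108.5] 1.93 zmed 0.0492
scene strips 141.0 [591.5 -95.8] [ 18.5 108.5] 3.01 zmed 0.0486
scene cap 93.0 [641.7  77.3] [39.3 37. ] 47.34 zmed 0.0819
scene blade 1071.0 [ 534.3 -377.4] [167.2  80.4] 3.02 zmed 0.001
```

View pics/w1.png

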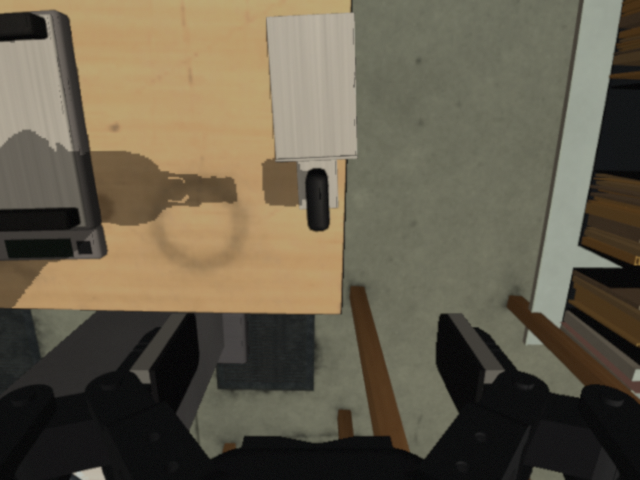

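Grip at wrist (317,200), heading about 0.054 rad. It measures (0.4637,-0.3824) with its top at 0.103, so I'm descending to grip it.

Emit:
apply_moves(moves=[{"delta_pos":[0.042,0.014,-0.2],"yaw":0.2,"fingers":1},{"delta_pos":[0.042,0.014,-0.2],"yaw":0.18,"fingers":1},{"delta_pos":[0,0,-0.2],"yaw":0,"fingers":1},{"delta_pos":[0,0,-0.2],"yaw":0,"fingers":1},{"delta_pos":[0,0,-0.15],"yaw":0,"fingers":1},{"delta_pos":[0,0,-0.08],"yaw":0,"fingers":1},{"delta_pos":[0,0,0],"yaw":0,"fingers":1},{"delta_pos":[0,0,0],"yaw":0,"fingers":0},{"delta_pos":[0,0,0],"yaw":0,"fingers":0},{"delta_pos":[0,0,0],"yaw":0,"fingers":0},{"delta_pos":[0,0,0],"yaw":0,"fingers":0},{"delta_pos":[0,0,0],"yaw":0,"fingers":0},{"delta_pos":[0,0,0],"yaw":0,"fingers":0},{"delta_pos":[0,0,0],"yaw":0,"fingers":0}], squeeze=100)

```text
t: 2.9
position: [0.4642, -0.3828, 0.0621]
tool_rot: [1.0, 0.025, 0.0, 0.0]
wrist_force: [-1.6, -0.6, 5.3]
opening: 0.0167
grasp_force: 98.2
```

Emit:
apply_moves(moves=[{"delta_pos":[0,0,0.1],"yaw":0,"fingers":0},{"delta_pos":[0,0,0.2],"yaw":0,"fingers":0},{"delta_pos":[0,0,0.25],"yaw":0,"fingers":0},{"delta_pos":[0,0.1,0.25],"yaw":0.3,"fingers":0},{"delta_pos":[0,0.2,0.25],"yaw":0.8,"fingers":0},{"delta_pos":[0,0.22,0.15],"yaw":1,"fingers":0},{"delta_pos":[0,0.22,0],"yaw":1,"fingers":0},{"delta_pos":[0,0.22,0],"yaw":1,"fingers":0},{"delta_pos":[0,0.22,0],"yaw":1,"fingers":0},{"delta_pos":[0,0.22,0],"yaw":1,"fingers":0},{"delta_pos":[0,0.22,0],"yaw":1,"fingers":0},{"delta_pos":[0,0.22,0],"yaw":1,"fingers":0},{"delta_pos":[0,0.22,0],"yaw":1,"fingers":0},{"delta_pos":[0,0.22,0],"yaw":1,"fingers":0},{"delta_pos":[0,0.12,0],"yaw":1,"fingers":0},{"delta_pos":[0,0,0],"yaw":0.8,"fingers":0},{"delta_pos":[0,0,0],"yaw":0,"fingers":0}])

```text
t: 5.03
position: [0.463, 0.0965, 0.2993]
tool_rot: [0.74, 0.673, -0.001, -0.0]
wrist_force: [0.2, -0.1, -2.6]
opening: 0.0167
grasp_force: 97.7
```

```bash
cat > m3.py <<'E'
from h import *
import pickle
o=arm.get_obs();d=grab('wrist');save(d,'w2.png');pickle.dump(d,open('w2.pkl','wb'))
M=R.from_quat(o['tool_rot']).as_matrix();print(np.round(o['position'],4),np.arctan2(M[1,0],M[0,0]),np.round(M[:,2],3))
C=cloud(d);z=C[:,:,2];I=d['img'].astype(int)
def rect(P): return [np.round(v,1).tolist() for v in cv2.minAreaRect((P[:,:2]*1000).astype(np.float32))]
m=(I.min(2)>120)&(z>.035)&(z<.065)&(C[:,:,1]>.25);print('letters',m.sum(),np.median(z[m]),rect(C[m]))
m=(I.max(2)<80)&(z>.02)&(z<.045)&(C[:,:,1]>.25)&(C[:,:,0]<.7);
n,l,s,c=cv2.connectedComponentsWithStats(m.astype(np.uint8))
for i in range(1,n):
    if s[i,4]>60: print('dark',s[i],np.median(C[l==i],0).round(4),rect(C[l==i]))
# blade: 0.1..0.3
m=(z>.15)&(z<.3);n,l,s,c=cv2.connectedComponentsWithStats(m.astype(np.uint8))
for i in range(1,n):
    if s[i,4]>500:
        P=C[l==i];A=np.c_[P[:,:2],np.ones(len(P))];print('hi',s[i],np.median(P,0).round(4),rect(P),np.linalg.lstsq(A,P[:,2],rcond=None)[0].round(4))
for nme in('top','scene'):
    t=pickle.load(open(nme+'0.pkl','rb'));Q=cloud(t);J=t['img'].astype(int)
    mm=(Q[:,:,0]>.3)&(Q[:,:,0]<.5)&(Q[:,:,1]>0.02)&(Q[:,:,1]<.3)&(Q[:,:,2]>.015)&(Q[:,:,2]<.1)
    if mm.sum(): print(nme,'stamp',mm.sum(),np.median(Q[mm],0),Q[mm].min(0),Q[mm].max(0))
E
python3 m3.py
```

```text
[0.463  0.0965 0.2993] 1.476850483684 [-0.002 -0.001 -1.   ]
letters 0 nan [[0.0, 0.0], [0.0, 0.0], 0.0]
hi [  226     0   180   297 41686] [0.469  0.17   0.2421] [[467.8, 150.7], [143.4, 80.6], 84.9] [-0.0045 -0.0266  0.2492]
top stamp 149 [0.36210338 0.10226578 0.02277841] [0.3434016  0.07374621 0.01504755] [0.38452778 0.13306423 0.07886388]
  return _methods._mean(a, axis=axis, dtype=dtype,
  ret = ret.dtype.type(ret / rcount)
```

View pics/w2.png

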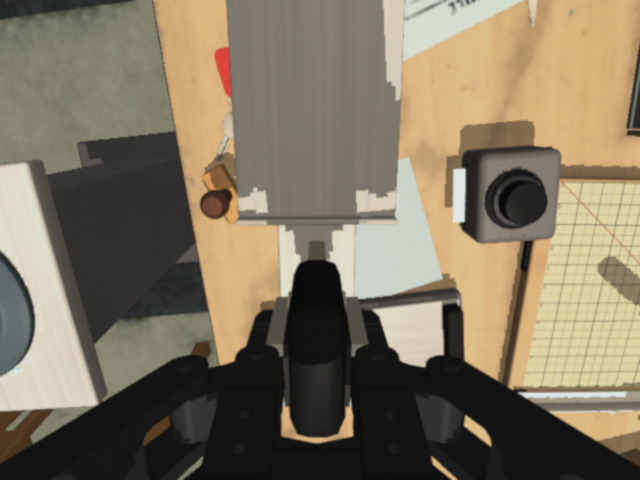

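Blade held level, with the stamp at x ≤ 0.385, clear of the path. I'm going to the pre-entry pose in front of the rack.

Emit:
apply_moves(moves=[{"delta_pos":[0.01,0.14,-0.05],"yaw":0,"fingers":0},{"delta_pos":[0.015,0.16,-0.1],"yaw":0,"fingers":0},{"delta_pos":[0,0.1,-0.2],"yaw":0.03,"fingers":0},{"delta_pos":[0,0,-0.25],"yaw":0,"fingers":0},{"delta_pos":[0,0,-0.25],"yaw":0,"fingers":0},{"delta_pos":[0,0,-0.175],"yaw":0,"fingers":0},{"delta_pos":[0,0,-0.1],"yaw":0,"fingers":0},{"delta_pos":[0,0,0],"yaw":0,"fingers":0},{"delta_pos":[0,0,0],"yaw":0,"fingers":0}])

```text
t: 6.2
position: [0.4694, 0.1766, 0.0759]
tool_rot: [0.739, 0.674, 0.001, 0.0]
wrist_force: [0.2, 0.5, -2.2]
opening: 0.0172
grasp_force: 97.6
```

```bash
cat > m4.py <<'E'
from h import *
import pickle,sys
o=arm.get_obs();M=R.from_quat(o['tool_rot']).as_matrix();print(np.round(o['position'],4),np.arctan2(M[1,0],M[0,0]),np.round(o['wrist_force'],1))
ims=[]
for n,(a,b,c,e) in(('top',(190,170,350,290)),('scene',(190,150,350,270)),('wrist',(0,0,640,480))):
    d=grab(n);pickle.dump(d,open(n+'1.pkl','wb'));ims.append(cv2.resize(d['img'][b:e,a:c],(400,300),interpolation=cv2.INTER_CUBIC))
    C=cloud(d);z=C[:,:,2];I=d['img'].astype(int)
    def rect(P): return [np.round(v,1).tolist() for v in cv2.minAreaRect((P[:,:2]*1000).astype(np.float32))]
    m=(I.min(2)>140)&(z>.035)&(z<.065)&(C[:,:,1]>.3)&(C[:,:,0]<.7);m=m.astype(np.uint8)
    k,l,s,_=cv2.connectedComponentsWithStats(m)
    if k>1:
        i=1+s[1:,4].argmax();print(n,'letters',s[i],np.median(z[l==i]),rect(C[l==i]))
ims.append(np.zeros_like(ims[0]));cv2.imwrite('pics/'+sys.argv[1],np.vstack([np.hstack(ims[:2]),np.hstack(ims[2:])])[:,:,::-1])
E
python3 m4.py c1.png
```

```text
[0.4694 0.1766 0.0759] 1.4796889386994705 [ 0.2  0.5 -2.2]
top letters [ 200  197   61   78 2509] 0.047253566347498444 [[492.4, 413.7], [118.4, 237.8], 84.6]
scene letters [209 208  17  20 147] 0.04601272141438795 [[392.7, 463.8], [89.2, 44.3], 38.7]
```

View pics/c1.png

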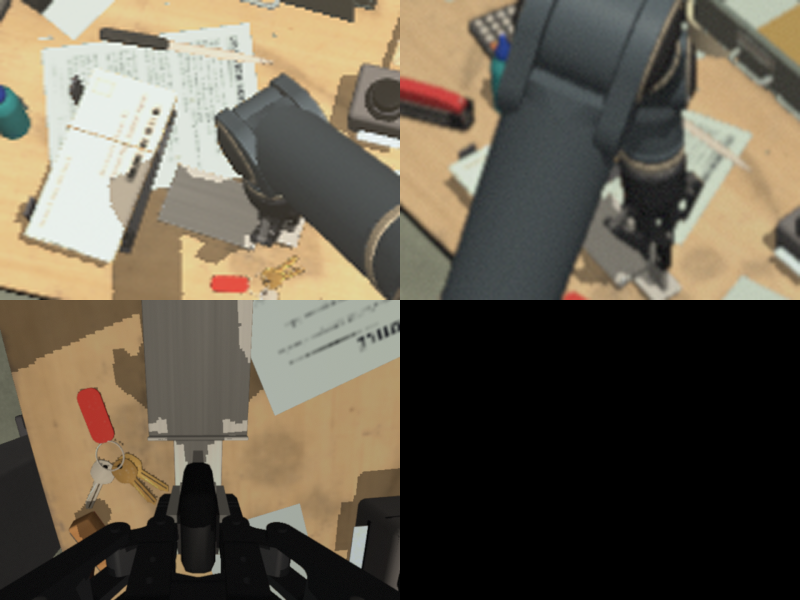

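Blade is centred in front of the rack's open side, at crop (210,205). I'm inserting it under the letters.

Emit:
apply_moves(moves=[{"delta_pos":[0.0065,0.07,0],"yaw":0,"fingers":0},{"delta_pos":[0.0065,0.07,0],"yaw":0,"fingers":0},{"delta_pos":[0.0065,0.07,0],"yaw":0,"fingers":0},{"delta_pos":[0.0065,0.07,0],"yaw":0,"fingers":0},{"delta_pos":[0.0065,0.07,0],"yaw":0,"fingers":0},{"delta_pos":[0.0065,0.07,0],"yaw":0,"fingers":0},{"delta_pos":[0.0065,0.07,0],"yaw":0,"fingers":0},{"delta_pos":[0.0065,0.07,0],"yaw":0,"fingers":0},{"delta_pos":[0.0065,0.07,0],"yaw":0,"fingers":0},{"delta_pos":[0.0065,0.07,0],"yaw":0,"fingers":0},{"delta_pos":[0.001,0.02,0],"yaw":0,"fingers":0},{"delta_pos":[0,0,0],"yaw":0,"fingers":0},{"delta_pos":[0,0,0],"yaw":0,"fingers":0}])

```text
t: 7.98
position: [0.4819, 0.3198, 0.075]
tool_rot: [0.738, 0.674, -0.0, 0.0]
wrist_force: [-0.5, 0.5, -2.0]
opening: 0.0169
grasp_force: 97.7
```

```bash
python3 m4.py c2.png
```

```text
[0.4819 0.3198 0.075 ] 1.4802646914247135 [-0.5  0.5 -2. ]
top letters [ 200  211   46   63 1467] 0.04743998338402844 [[466.2, 415.7], [114.9, 183.8], 84.8]
scene letters [273 198  16  16  93] 0.04537731713955928 [[577.7, 355.9], [72.5, 33.3], 23.3]
wrist letters [  405     0   225   209 34396] 0.04996896675795642 [[566.6, 391.1], [81.9, 86.2], 85.0]
```

View pics/c2.png

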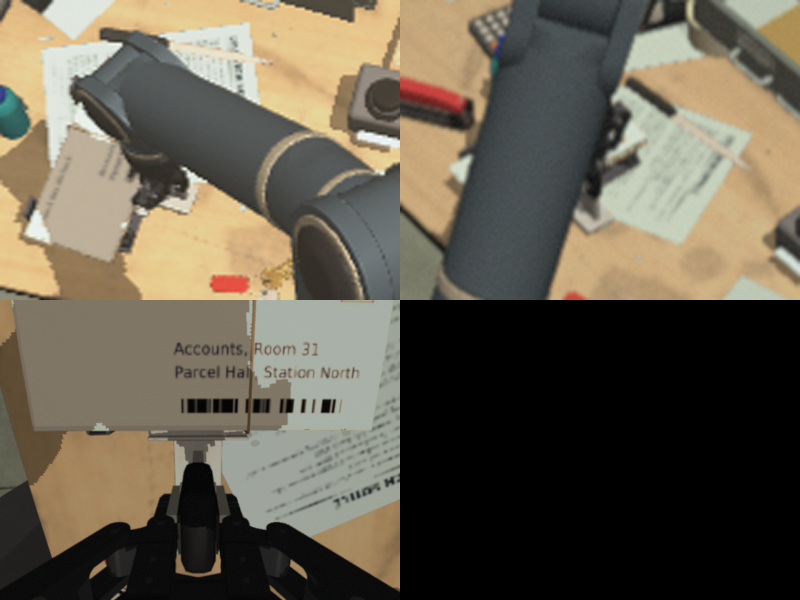

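The lip sits just behind the letters' edge and is centred in the wrist view, so I'm lifting.

Emit:
apply_moves(moves=[{"delta_pos":[0,0,0.03],"yaw":0,"fingers":0},{"delta_pos":[0,0,0.03],"yaw":0,"fingers":0},{"delta_pos":[0,0,0.03],"yaw":0,"fingers":0},{"delta_pos":[0,0,0.04],"yaw":0,"fingers":0},{"delta_pos":[0,0,0.06],"yaw":0,"fingers":0},{"delta_pos":[0,0,0.08],"yaw":0,"fingers":0},{"delta_pos":[0,0,0.08],"yaw":0,"fingers":0},{"delta_pos":[0,0,0.08],"yaw":0,"fingers":0},{"delta_pos":[0,0,0.08],"yaw":0,"fingers":0},{"delta_pos":[0,0,0.06],"yaw":0,"fingers":0},{"delta_pos":[0,0,0.04],"yaw":0,"fingers":0},{"delta_pos":[0,0,0],"yaw":0,"fingers":0},{"delta_pos":[0,0,0],"yaw":0,"fingers":0},{"delta_pos":[0,0,0],"yaw":0,"fingers":0},{"delta_pos":[0,0,0],"yaw":0,"fingers":0}], squeeze=120)

```text
t: 10.0
position: [0.4818, 0.3205, 0.1967]
tool_rot: [0.738, 0.675, -0.0, -0.0]
wrist_force: [-0.0, 0.2, -3.2]
opening: 0.0167
grasp_force: 117.2
```

```bash
cat > m5.py <<'E'
from h import *
o=arm.get_obs();d=grab('wrist');save(d,'w3.png')
M=R.from_quat(o['tool_rot']).as_matrix();p=np.array(o['position']);print(np.round(p,4),np.arctan2(M[1,0],M[0,0]),np.round(o['wrist_force'],1))
T=np.eye(4);T[:3,:3]=M;T[:3,3]=p
C=(cloud(d)-p)@M  # tool frame
I=d['img'].astype(int)
m=(C[:,:,2]>.02)&(C[:,:,2]<.06)&(C[:,:,0]>.02)&(I.min(2)>90)
k,l,s,_=cv2.connectedComponentsWithStats(m.astype(np.uint8));i=1+s[1:,4].argmax();P=C[l==i]
print('letters tool frame',s[i],P.min(0).round(4),P.max(0).round(4))
A=np.c_[P[:,:2],np.ones(len(P))];print('plane z=ax+by+c',np.linalg.lstsq(A,P[:,2],rcond=None)[0].round(4))
near=P[P[:,0]<np.percentile(P[:,0],60)]
# near edge: min x per y bin
bins=np.arange(-.11,.11,.01);e=[(b+.005,np.percentile(P[(P[:,1]>b)&(P[:,1]<b+.01),0],1)) for b in bins if ((P[:,1]>b)&(P[:,1]<b+.01)).sum()>20]
e=np.array(e);print('near edge x=',np.polyfit(e[:,0],e[:,1],1).round(4))
f=P[(P[:,0]>e[:,1].mean()+.01)]
for lo in np.arange(.04,.12,.02):
    q=P[(P[:,0]>lo)&(P[:,0]<lo+.02),1]
    if len(q): print('x',round(lo+.01,3),'y range',q.min().round(4),q.max().round(4))
E
python3 m5.py
```

```text
[0.4818 0.3205 0.1967] 1.4811627707452293 [-0.   0.2 -3.2]
letters tool frame [   44     0   354   215 64678] [ 0.028  -0.1162  0.0383] [0.1237 0.0361 0.0591]
plane z=ax+by+c [-0.0077  0.0032  0.0424]
near edge x= [-0.0385  0.0345]
x 0.05 y range -0.1156 0.033
x 0.07 y range -0.1157 0.0331
x 0.09 y range -0.1162 0.0333
x 0.11 y range -0.1157 0.033
```

View pics/w3.png

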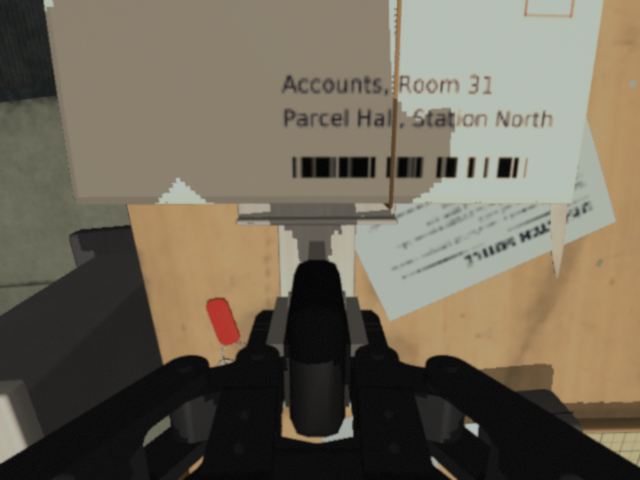

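Letters ride level, centred on the blade, with the near edge just ahead of the lip. Next I'm refining the scale and trigger from stored views.

```bash
cat > m6.py <<'E'
from h import *
import pickle
def rect(P):
    (c,s,a)=cv2.minAreaRect((P[:,:2]*1000).astype(np.float32));return np.round(c,1).tolist(),np.round(s,1).tolist(),round(a,2)
W={'top':pickle.load(open('top0.pkl','rb')),'scene':pickle.load(open('scene0.pkl','rb')),'topnow':grab('top'),'w1':pickle.load(open('w1.pkl','rb')),'w2':pickle.load(open('w2.pkl','rb'))}
for n,d in W.items():
    C=cloud(d);z=C[:,:,2];I=d['img'].astype(int)
    for nm,m,zp in(('platter+strips',(C[:,:,0]>.4)&(C[:,:,0]<.62)&(abs(C[:,:,1]+.1)<.09)&(z>.022)&(z<.06),None),
     ('strips',(C[:,:,0]>.4)&(C[:,:,0]<.62)&(abs(C[:,:,1]+.1)<.09)&(z>.041)&(z<.06)&(I.max(2)<90),.052),
     ('cap',(C[:,:,0]>.6)&(C[:,:,0]<.7)&(abs(C[:,:,1]-.08)<.05)&(z>.074)&(z<.095)&(I.max(2)<85),.0855)):
        k,l,s,_=cv2.connectedComponentsWithStats(m.astype(np.uint8),connectivity=8)
        for i in range(1,k):
            if s[i,4]>50:
                c,_=cv2.findContours((l==i).astype(np.uint8),0,1)
                print(n,nm,s[i,4],'cloud',rect(C[l==i]),np.round(np.median(z[l==i]),4),'' if zp is None else ('ray',rect(plane(d,c[0][:,0],zp))))
E
python3 m6.py
```

```text
top platter+strips 2317 cloud ([506.2, -94.7], [212.9, 124.2], 2.31) 0.0297 
top strips 197 cloud ([596.0, -91.6], [18.4, 111.4], 1.01) 0.0502 ('ray', ([593.8, -91.0], [19.3, 110.8], 2.04))
top strips 199 cloud ([429.8, -97.4], [17.7, 111.0], 2.55) 0.0509 ('ray', ([428.3, -97.2], [18.3, 110.9], 1.4))
top cap 127 cloud ([647.5, 80.7], [38.5, 37.5], 11.64) 0.0841 ('ray', ([644.7, 80.2], [40.2, 37.5], 12.26))
scene platter+strips 2403 cloud ([511.2, -96.1], [196.0, 126.2], 2.59) 0.0292 
scene strips 192 cloud ([595.2, -94.5], [20.3, 108.7], 1.52) 0.0488 ('ray', ([590.9, -96.9], [20.3, 111.3], 2.15))
scene strips 218 cloud ([428.9, -100.1], [18.9, 111.3], 2.0) 0.0493 ('ray', ([426.1, -101.6], [20.5, 110.7], 2.21))
scene cap 118 cloud ([646.7, 79.8], [42.9, 37.2], 10.14) 0.082 ('ray', ([641.0, 76.5], [47.4, 37.7], 29.26))
topnow platter+strips 1847 cloud ([504.3, -95.2], [213.3, 124.4], 2.62) 0.0296 
topnow strips 188 cloud ([595.4, -91.5], [19.1, 110.0], 0.89) 0.0505 ('ray', ([593.4, -91.1], [18.4, 109.9], 2.08))
topnow strips 69 cloud ([431.4, -130.7], [15.3, 43.7], 0.41) 0.0506 ('ray', ([430.4, -130.6], [15.8, 43.9], 1.41))
topnow cap 124 cloud ([646.6, 80.6], [36.8, 37.0], 28.41) 0.0839 ('ray', ([646.2, 80.6], [36.8, 37.6], 12.97))
w1 platter+strips 17537 cloud ([508.7, -112.6], [100.0, 217.3], 89.97) 0.0307 
w1 strips 1034 cloud ([600.0, -130.0], [18.1, 39.5], 2.4) 0.053 ('ray', ([599.4, -136.9], [19.8, 37.8], 1.44))
w1 strips 1591 cloud ([434.4, -119.0], [19.2, 72.1], 2.36) 0.0532 ('ray', ([435.7, -123.5], [20.5, 75.7], 1.93))
w2 platter+strips 5064 cloud ([557.4, -73.5], [113.4, 88.3], 2.54) 0.0314 
w2 strips 928 cloud ([597.2, -65.4], [17.8, 61.2], 2.1) 0.0538 ('ray', ([595.8, -63.7], [20.6, 67.1], 2.35))
w2 cap 1676 cloud ([649.3, 82.0], [38.9, 38.6], 32.22) 0.0873 ('ray', ([647.7, 82.8], [39.5, 44.5], 59.45))
```

Emit:
apply_moves(moves=[{"delta_pos":[0.007,-0.025,0.02],"yaw":0.048,"fingers":0},{"delta_pos":[0.007,-0.05,0.02],"yaw":0.048,"fingers":0},{"delta_pos":[0.007,-0.075,0.02],"yaw":0.048,"fingers":0},{"delta_pos":[0.007,-0.1,0.02],"yaw":0.048,"fingers":0},{"delta_pos":[0.007,-0.125,0.02],"yaw":0.048,"fingers":0},{"delta_pos":[0.007,-0.15,0],"yaw":0.048,"fingers":0},{"delta_pos":[0.007,-0.15,0],"yaw":0.048,"fingers":0},{"delta_pos":[0.007,-0.15,0],"yaw":0.048,"fingers":0},{"delta_pos":[0.007,-0.15,0],"yaw":0.048,"fingers":0},{"delta_pos":[0.007,-0.15,0],"yaw":0.048,"fingers":0},{"delta_pos":[0.007,-0.15,0],"yaw":0.048,"fingers":0},{"delta_pos":[0.007,-0.15,0],"yaw":0.048,"fingers":0},{"delta_pos":[0.007,-0.15,0],"yaw":0.048,"fingers":0},{"delta_pos":[0.007,-0.15,0],"yaw":0.048,"fingers":0},{"delta_pos":[0.007,-0.15,0],"yaw":0.048,"fingers":0},{"delta_pos":[0.007,-0.15,0],"yaw":0.048,"fingers":0},{"delta_pos":[0.007,-0.15,0],"yaw":0.048,"fingers":0},{"delta_pos":[0.007,-0.125,0],"yaw":0.048,"fingers":0},{"delta_pos":[0.007,-0.1,0],"yaw":0.048,"fingers":0},{"delta_pos":[0.007,-0.075,0],"yaw":0.048,"fingers":0}])

```text
t: 12.6
position: [0.5095, -0.1764, 0.2175]
tool_rot: [0.699, 0.716, -0.0, 0.001]
wrist_force: [0.1, -0.4, -3.4]
opening: 0.0169
grasp_force: 117.1
```

Emit:
apply_moves(moves=[{"delta_pos":[0.007,-0.05,0],"yaw":0.048,"fingers":0},{"delta_pos":[0.005,-0.02,0],"yaw":0.048,"fingers":0},{"delta_pos":[0,0,-0.04],"yaw":0,"fingers":0},{"delta_pos":[0,0,-0.08],"yaw":0,"fingers":0},{"delta_pos":[0,0,-0.1],"yaw":0,"fingers":0},{"delta_pos":[0,0,-0.08],"yaw":0,"fingers":0},{"delta_pos":[0,0,-0.06],"yaw":0,"fingers":0},{"delta_pos":[0,0,-0.04],"yaw":0,"fingers":0},{"delta_pos":[0,0,0],"yaw":0,"fingers":0},{"delta_pos":[0,0,0],"yaw":0,"fingers":0}])

```text
t: 13.85
position: [0.5128, -0.1885, 0.1377]
tool_rot: [0.694, 0.72, 0.0, 0.001]
wrist_force: [-0.0, 0.3, -3.9]
opening: 0.0166
grasp_force: 117.1
```

```bash
sed -i 's/w3.png/w4.png/' m5.py; python3 m5.py; cat > m7.py <<'E'
from h import *
import pickle
from m6 import rect
E
python3 - <<'E'
from h import *
for n in('top','scene'):
    d=grab(n);C=cloud(d);z=C[:,:,2];I=d['img'].astype(int)
    m=(I.min(2)>110)&(z>.065)&(z<.14)&(abs(C[:,:,1]+.1)<.12)&(C[:,:,0]>.35)&(C[:,:,0]<.68)
    k,l,s,_=cv2.connectedComponentsWithStats(m.astype(np.uint8))
    for i in range(1,k):
        if s[i,4]>80: print(n,s[i],np.median(z[l==i]),[np.round(v,1).tolist() for v in cv2.minAreaRect((C[l==i][:,:2]*1000).astype(np.float32))])
E
```

```text
[ 0.5128 -0.1885  0.1377] 1.6077205066360098 [-0.   0.3 -3.9]
letters tool frame [   43     0   353   217 63449] [ 0.0272 -0.1164  0.0384] [0.1239 0.0351 0.0588]
plane z=ax+by+c [-0.0045  0.0018  0.042 ]
near edge x= [-0.0255  0.0355]
x 0.05 y range -0.1162 0.0331
x 0.07 y range -0.1158 0.0329
x 0.09 y range -0.116 0.0327
x 0.11 y range -0.1164 0.0327
top [ 368  221   58   82 3009] 0.09338022210085017 [[511.8, -116.4], [238.3, 163.0], 1.9]
scene [ 324  260   80   75 2517] 0.09212675998873587 [[511.9, -124.6], [241.4, 180.6], 1.0]
```

View pics/w4.png

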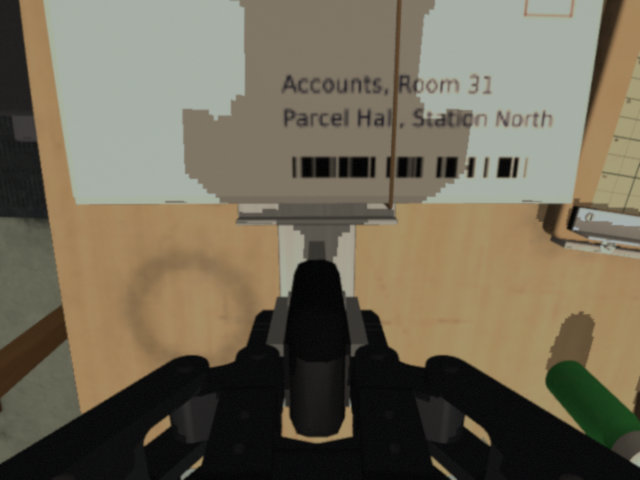

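No slip, and the letters are centred at x = 0.512 over the scale. Lowering onto the strips.

Emit:
apply_moves(moves=[{"delta_pos":[0,0,-0.03],"yaw":0,"fingers":0},{"delta_pos":[0,0,-0.03],"yaw":0,"fingers":0},{"delta_pos":[0,0,-0.02],"yaw":0,"fingers":0},{"delta_pos":[0,0,-0.02],"yaw":0,"fingers":0},{"delta_pos":[0,0,-0.02],"yaw":0,"fingers":0},{"delta_pos":[0,0,-0.02],"yaw":0,"fingers":0},{"delta_pos":[0,0,-0.02],"yaw":0,"fingers":0},{"delta_pos":[0,0,-0.02],"yaw":0,"fingers":0},{"delta_pos":[0,0,-0.01],"yaw":0,"fingers":0},{"delta_pos":[0,0,0],"yaw":0,"fingers":0},{"delta_pos":[0,0,0],"yaw":0,"fingers":0},{"delta_pos":[0,0,0],"yaw":0,"fingers":0}])

```text
t: 15.5
position: [0.5124, -0.1884, 0.0993]
tool_rot: [0.694, 0.72, 0.0, 0.0]
wrist_force: [0.7, 0.5, -2.3]
opening: 0.0168
grasp_force: 117.3
```

```bash
sed -i 's/w4.png/w5.png/' m5.py; python3 m5.py
```

```text
[ 0.5124 -0.1884  0.0993] 1.607743729083877 [ 0.7  0.5 -2.3]
letters tool frame [   25     0   377   213 68978] [ 0.0291 -0.1162  0.0264] [0.121  0.0361 0.0587]
plane z=ax+by+c [-0.0053  0.0014  0.0299]
near edge x= [-0.0224  0.0362]
x 0.05 y range -0.116 0.033
x 0.07 y range -0.1157 0.033
x 0.09 y range -0.1159 0.0327
x 0.11 y range -0.1162 0.0327
```

Weight is off the blade and the letters are now about 12 mm clear of it. Withdrawing, then laying the lifter down on the free table.

Emit:
apply_moves(moves=[{"delta_pos":[0.002,-0.05,0],"yaw":0,"fingers":0},{"delta_pos":[0.004,-0.1,0],"yaw":0,"fingers":0},{"delta_pos":[0.004,-0.11,0],"yaw":0,"fingers":0},{"delta_pos":[0.004,-0.11,0],"yaw":0,"fingers":0},{"delta_pos":[0.004,-0.11,0],"yaw":0,"fingers":0},{"delta_pos":[0.004,-0.11,0],"yaw":0,"fingers":0},{"delta_pos":[0.004,-0.11,0],"yaw":0,"fingers":0},{"delta_pos":[0.004,-0.09,0],"yaw":0,"fingers":0},{"delta_pos":[0.001,-0.035,0],"yaw":0,"fingers":0},{"delta_pos":[0,0,0],"yaw":0,"fingers":0},{"delta_pos":[0,0,-0.06],"yaw":0,"fingers":0},{"delta_pos":[0,0,-0.06],"yaw":0,"fingers":0},{"delta_pos":[0,0,-0.04],"yaw":0,"fingers":0},{"delta_pos":[0,0,-0.025],"yaw":0,"fingers":0},{"delta_pos":[0,0,0],"yaw":0,"fingers":0},{"delta_pos":[0,0,0],"yaw":0,"fingers":0}])

```text
t: 17.55
position: [0.5187, -0.3532, 0.0622]
tool_rot: [0.694, 0.72, 0.0, 0.0]
wrist_force: [-0.0, -0.1, -1.8]
opening: 0.0168
grasp_force: 117.7
```

```bash
cat > m8.py <<'E'
from h import *
import sys
o=arm.get_obs();print(o['position'],o['wrist_force'])
ims=[]
for n,(a,b,c,e) in(('top',(330,180,530,330)),('scene',(330,220,530,370))):
    d=grab(n);C=cloud(d);z=C[:,:,2];I=d['img'].astype(int)
    ims.append(cv2.resize(d['img'][b:e,a:c],(400,300),interpolation=cv2.INTER_CUBIC))
    m=(I.min(2)>120)&(z>.055)&(z<.085)&(abs(C[:,:,1]+.1)<.12)&(C[:,:,0]>.35)&(C[:,:,0]<.68)
    k,l,s,_=cv2.connectedComponentsWithStats(m.astype(np.uint8))
    for i in range(1,k):
        if s[i,4]>80:
            cc,_=cv2.findContours((l==i).astype(np.uint8),0,1)
            print(n,s[i],np.median(z[l==i]),[[np.round(v,1).tolist() for v in cv2.minAreaRect((P[:,:2]*1000).astype(np.float32))] for P in (C[l==i],plane(d,cc[0][:,0],.07))])
cv2.imwrite('pics/'+sys.argv[1],np.hstack(ims)[:,:,::-1])
E
python3 m8.py p1.png
```

```text
[ 0.51871284 -0.3531982   0.06219503] [-0.00803406 -0.06315612 -1.81847735]
top [ 367  224   48   80 2765] 0.06744019289591097 [[[509.9, -94.0], [238.0, 115.9], 2.0], [[508.6, -93.5], [236.0, 115.4], 2.2]]
scene [ 324  289   72   49 1690] 0.06652144171326146 [[[479.3, -95.4], [174.2, 117.8], 1.8], [[474.9, -98.2], [173.7, 116.0], 2.2]]
```

View pics/p1.png

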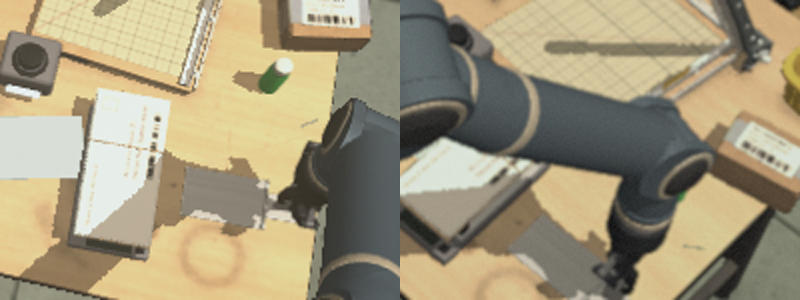

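Letters read (0.5095,-0.094), square within 0.1°, against the scale centre of about (0.511,-0.095). Releasing the lifter and rising.

Emit:
apply_moves(moves=[{"delta_pos":[0,0,-0.005],"yaw":0,"fingers":0},{"delta_pos":[0,0,0],"yaw":0,"fingers":0},{"delta_pos":[0,0,0],"yaw":0,"fingers":0.5},{"delta_pos":[0,0,0],"yaw":0,"fingers":0.8},{"delta_pos":[0,0,0],"yaw":0,"fingers":0.8},{"delta_pos":[0,0,0],"yaw":0,"fingers":0.8},{"delta_pos":[0,0,0],"yaw":0,"fingers":0.8},{"delta_pos":[0,0,0.1],"yaw":0,"fingers":0.8},{"delta_pos":[0,0,0.2],"yaw":0,"fingers":0.8},{"delta_pos":[0,0,0.3],"yaw":0,"fingers":0.8},{"delta_pos":[0,0,0.25],"yaw":0,"fingers":0.8},{"delta_pos":[0,0.1,0],"yaw":0,"fingers":0},{"delta_pos":[0,0.2,0],"yaw":0,"fingers":0},{"delta_pos":[0,0.2,0],"yaw":0,"fingers":0},{"delta_pos":[0.05,0.2,0],"yaw":0,"fingers":0},{"delta_pos":[0.05,0.2,0],"yaw":0,"fingers":0},{"delta_pos":[0.05,0.2,0],"yaw":0,"fingers":0},{"delta_pos":[0,0.1,0],"yaw":0,"fingers":0},{"delta_pos":[0,0,0],"yaw":0,"fingers":0},{"delta_pos":[0,0,0],"yaw":0,"fingers":0}])

```text
t: 20.15
position: [0.548, -0.1156, 0.2309]
tool_rot: [0.695, 0.719, -0.001, 0.0]
wrist_force: [-0.7, 0.0, -0.5]
opening: 0.0002
grasp_force: 0.0
```

```bash
cat > m9.py <<'E'
from h import *
import pickle
o=arm.get_obs();M=R.from_quat(o['tool_rot']).as_matrix();print(o['position'],np.arctan2(M[1,0],M[0,0]),o['opening'],o['wrist_force'])
t=pickle.load(open('top0.pkl','rb'));Q=cloud(t);m=(abs(Q[:,:,1]-.08)<.09)&(Q[:,:,2]>.11)&(Q[:,:,0]>.55)&(Q[:,:,0]<.95);print('tall near',m.sum(),Q[m].min(0) if m.sum() else '',Q[m].max(0) if m.sum() else '')
ims=[]
for n in('wrist','top'):
    d=grab(n);C=cloud(d);z=C[:,:,2];I=d['img'].astype(int);ims.append(cv2.resize(d['img'],(400,300)) if n=='wrist' else cv2.resize(d['img'][180:330,330:530],(400,300)))
    m=(abs(C[:,:,0]-.648)<.045)&(abs(C[:,:,1]-.081)<.045)&(z>.074)&(z<.1)&(I.max(2)<85)
    k,l,s,_=cv2.connectedComponentsWithStats(m.astype(np.uint8))
    for i in range(1,k):
        if s[i,4]>60: print(n,'cap',s[i],np.median(C[l==i],0).round(4),cv2.minEnclosingCircle((C[l==i][:,:2]*1000).astype(np.float32)))
    m=(z>.093)&(z<.115)&(abs(C[:,:,1]+.35)<.05)&(abs(C[:,:,0]-.515)<.05)
    if m.sum()>20: print(n,'lifter grip',m.sum(),np.median(C[m],0))
cv2.imwrite('pics/q1.png',np.hstack(ims)[:,:,::-1])
E
python3 m9.py
```

```text
[ 0.54799353 -0.11558805  0.23094985] 1.6050354789128252 0.0002465263292308121 [-0.69105344  0.02599399 -0.54832421]
tall near 1313 [0.70455463 0.1141185  0.11035681] [0.94997444 0.16998627 0.22209124]
top cap [338 202  14  13 129] [0.6465 0.0805 0.0834] ((648.2789916992188, 82.43069458007812), 21.62645721435547)
top lifter grip 90 [ 0.51630108 -0.35467281  0.09949867]
```

View pics/q1.png

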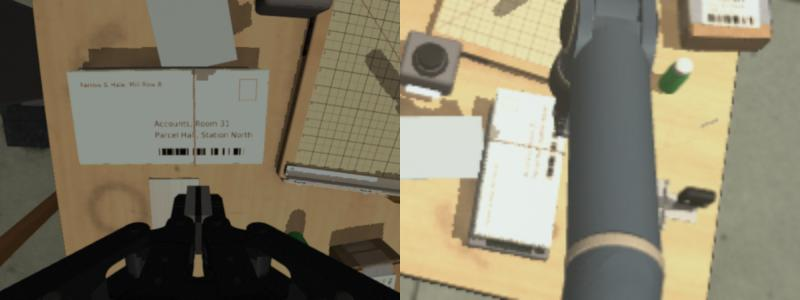

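Letters lie flat on the scale and the lifter is flat and clear of them. Moving above the trigger.

Emit:
apply_moves(moves=[{"delta_pos":[0.1,0.22,0],"yaw":0,"fingers":0},{"delta_pos":[0.115,0.25,0],"yaw":0,"fingers":0},{"delta_pos":[0.115,0.25,0],"yaw":0,"fingers":0},{"delta_pos":[0.115,0.24,0],"yaw":0,"fingers":0},{"delta_pos":[0,0,0],"yaw":0,"fingers":0},{"delta_pos":[0,0,-0.2],"yaw":0,"fingers":0},{"delta_pos":[0,0,-0.2],"yaw":0,"fingers":0},{"delta_pos":[0,0,-0.15],"yaw":0,"fingers":0},{"delta_pos":[0,0,-0.08],"yaw":0,"fingers":0},{"delta_pos":[0,0,0],"yaw":0,"fingers":0},{"delta_pos":[0,0,0],"yaw":0,"fingers":0}])

```text
t: 21.62
position: [0.6385, 0.0784, 0.1065]
tool_rot: [0.694, 0.72, 0.001, 0.001]
wrist_force: [0.2, 0.2, 0.7]
opening: -0.0001
grasp_force: 0.0
```

```bash
python3 - <<'E'
from h import *
o=arm.get_obs();print(o['position'],o['wrist_force'])
E
```

```text
[0.63850803 0.07837381 0.1065223 ] [0.19849297 0.15418123 0.6754326 ]
```

Emit:
apply_moves(moves=[{"delta_pos":[0,0,-0.04],"yaw":0,"fingers":0},{"delta_pos":[0,0,-0.03],"yaw":0,"fingers":0},{"delta_pos":[0,0,-0.01],"yaw":0,"fingers":0},{"delta_pos":[0,0,-0.01],"yaw":0,"fingers":0},{"delta_pos":[0,0,-0.01],"yaw":0,"fingers":0},{"delta_pos":[0,0,-0.01],"yaw":0,"fingers":0},{"delta_pos":[0,0,0],"yaw":0,"fingers":0},{"delta_pos":[0,0,0],"yaw":0,"fingers":0}])

```text
t: 22.62
position: [0.6376, 0.0787, 0.0834]
tool_rot: [0.694, 0.72, 0.0, 0.0]
wrist_force: [0.0, -0.6, 2.7]
opening: -0.0
grasp_force: 1.3
```

Emit:
apply_moves(moves=[{"delta_pos":[0,0,-0.005],"yaw":0,"fingers":0},{"delta_pos":[0,0,-0.005],"yaw":0,"fingers":0},{"delta_pos":[0,0,-0.005],"yaw":0,"fingers":0},{"delta_pos":[0,0,-0.003],"yaw":0,"fingers":0},{"delta_pos":[0,0,0],"yaw":0,"fingers":0},{"delta_pos":[0,0,0],"yaw":0,"fingers":0}])

```text
t: 23.38
position: [0.6376, 0.0787, 0.0796]
tool_rot: [0.694, 0.72, 0.0, 0.0]
wrist_force: [-0.1, -0.7, 4.6]
opening: 0.0
grasp_force: 2.1
```

```bash
python3 - <<'E'
from h import *
for _ in range(6):
    grab('top');o=arm.get_obs();print(o['position'][2].round(5),o['wrist_force'].round(2))
E
```

```text
0.07965 [-1.1  -0.3   3.95]
0.07964 [-1.89 -0.07  4.08]
0.07966 [-1.22  0.23  4.21]
0.07963 [-0.49 -0.59  4.14]
0.07962 [-1.05 -0.04  5.18]
0.07964 [-1.72  0.65  4.56]
```

Emit:
apply_moves(moves=[{"delta_pos":[0,0,-0.003],"yaw":0,"fingers":0},{"delta_pos":[0,0,0],"yaw":0,"fingers":0},{"delta_pos":[0,0,0],"yaw":0,"fingers":0},{"delta_pos":[0,0,0],"yaw":0,"fingers":0},{"delta_pos":[0,0,0],"yaw":0,"fingers":0},{"delta_pos":[0,0,0],"yaw":0,"fingers":0},{"delta_pos":[0,0,0],"yaw":0,"fingers":0},{"delta_pos":[0,0,0],"yaw":0,"fingers":0},{"delta_pos":[0,0,0],"yaw":0,"fingers":0},{"delta_pos":[0,0,0],"yaw":0,"fingers":0},{"delta_pos":[0,0,0],"yaw":0,"fingers":0}])

```text
t: 25.05
position: [0.6376, 0.0786, 0.0796]
tool_rot: [0.694, 0.72, 0.0, 0.0]
wrist_force: [-1.8, -0.1, 7.4]
opening: 0.0
grasp_force: 3.8
```

Holding at the halfway stop at 7.4 N. Next comes the full press.

Emit:
apply_moves(moves=[{"delta_pos":[0,0,-0.01],"yaw":0,"fingers":0},{"delta_pos":[0,0,-0.01],"yaw":0,"fingers":0},{"delta_pos":[0,0,-0.01],"yaw":0,"fingers":0},{"delta_pos":[0,0,-0.008],"yaw":0,"fingers":0},{"delta_pos":[0,0,0],"yaw":0,"fingers":0},{"delta_pos":[0,0,0],"yaw":0,"fingers":0},{"delta_pos":[0,0,0],"yaw":0,"fingers":0}])

```text
t: 25.92
position: [0.6376, 0.0787, 0.0734]
tool_rot: [0.694, 0.72, -0.0, 0.0]
wrist_force: [-4.9, -1.4, 15.3]
opening: 0.0001
grasp_force: 7.8
```

Fully down at 0.0734 with 15 N, so I'm letting go and rising clear.

Emit:
apply_moves(moves=[{"delta_pos":[0,0,0.03],"yaw":0,"fingers":0},{"delta_pos":[0,0,0.06],"yaw":0,"fingers":0},{"delta_pos":[0,0,0.2],"yaw":0,"fingers":0},{"delta_pos":[0,0,0.25],"yaw":0,"fingers":0},{"delta_pos":[0,0,0.25],"yaw":0,"fingers":0},{"delta_pos":[0,0,0.1],"yaw":0,"fingers":0},{"delta_pos":[-0.1,0.25,0],"yaw":0,"fingers":0},{"delta_pos":[-0.1,0.25,0],"yaw":0,"fingers":0},{"delta_pos":[-0.1,0.25,0],"yaw":0,"fingers":0},{"delta_pos":[-0.05,0.1,0],"yaw":0,"fingers":0},{"delta_pos":[0,0,0],"yaw":0,"fingers":0},{"delta_pos":[0,0,0],"yaw":0,"fingers":0}])

```text
t: 27.42
position: [0.5683, 0.2465, 0.2483]
tool_rot: [0.695, 0.719, -0.001, 0.0]
wrist_force: [-0.2, 0.3, -0.5]
opening: 0.0
grasp_force: 0.0
```

```bash
python3 m9.py; python3 m8.py p2.png; python3 - <<'E'
from h import *
d=grab('top');C=cloud(d);z=C[:,:,2]
m=(abs(C[:,:,0]-.512)<.03)&(C[:,:,1]<-.21)&(C[:,:,1]>-.31);P=C[m];A=np.c_[P[:,:2],np.ones(len(P))];print('blade',np.median(P[:,2]),np.linalg.lstsq(A,P[:,2],rcond=None)[0].round(4))
E
```

```text
[0.56827154 0.24650446 0.24833595] 1.6054634633384413 4.483228663914716e-05 [-0.2104186   0.31614235 -0.54991958]
tall near 1313 [0.70455463 0.1141185  0.11035681] [0.94997444 0.16998627 0.22209124]
top cap [340 202  12  12  94] [0.651  0.0767 0.0839] ((649.2142944335938, 79.36412811279297), 19.783447265625)
top lifter grip 90 [ 0.51633291 -0.3524284   0.10034419]
[0.5685278  0.24628019 0.24866477] [-0.23615455 -0.57614985  0.34630293]
top [ 374  224   41   58 1601] 0.06731906812994914 [[[544.8, -93.7], [169.0, 116.5], 2.6], [[543.4, -93.1], [166.3, 117.4], 2.2]]
scene [ 324  266   85   73 2864] 0.06640479981902658 [[[511.5, -94.7], [241.7, 119.9], 1.8], [[506.1, -96.5], [237.9, 121.6], 2.3]]
blade 0.002434468493433428 [ 0.0089  0.0015 -0.0017]
```

The letters are centred and square, the blade is flat on the table, the trigger is back up and the arm is clear. Handing the job in.

```bash
python3 -c "
from h import *
print(order.job_done())"
```

```text
the job is handed in; nothing more can be done
None
```

The job is handed in, with no verdict shown: my last images and readings show the letters centred and square on the scale, the lifter flat on the table, and the trigger pressed to halfway for over a second, then fully, and released.

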